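# Fetch the mustard from the sliding-door condiment case

### The arm

A 7-joint arm with a two-finger parallel gripper is mounted at the origin on the work surface. World frame = base frame: x ahead of the robot, y to its left, z up, the work surface at z = 0. Lengths are in mm, angles in rad, forces in N, time in s.
With the tool pointing down it reaches from about 425 to 1025 mm from the base axis. Payload 9.4 kg.
Tool frame: the origin (TCP) lies at the very end of the fingers, on their centre line; the grasp point (between the pads) lies 19 mm behind it; z points along the fingers, y is the direction in which the jaws open and shut (so a half turn about z gives the same grasp; the last joint's range is limited). The gripper opens to 85 mm and grips with 20 to 120 N. Pads are 22 mm wide; open, the fingers measure 114 mm over their backs; the gripper's body (76 mm by 85 mm) begins 54 mm behind the grasp point. The pads swing forward as they close: fully open they stand 13 mm farther back than shut.
Start: joints at [-1.235, 0.599, -0.003, 1.599, 0.002, 0.943, -0.08], TCP at [290.856, 664.098, 231.275] pointing down, gripper open.
Joint ranges: [-2.57, 2.57], [-0.35, 1.97], [-1.29, 1.29], [0.11, 2.56], [-1.05, 4.19], [0.11, 1.86], [-2.63, 2.63]. Speed limits (rad/s): [2.22, 2.22, 3.01, 3.01, 3.14, 3.14, 3.14].

### API

Orientations are given as a unit quaternion [w, x, y, z].
In Python, from bench import robot gives the robot as it stands.
- The arm moves only by the tool drive_tool, never from a script. Its arguments are lists of equal length, an entry for each row: "translation": the shift along the tool's x, y, z as a fraction of full scale, a list of three; "turn": the turn, a rotation vector about the tool's x, y, z as a fraction of full scale, a list of three. A call has 1 to 5 rows; each row shifts and turns the commanded pose from where the row before left it, along the tool's axes as they then stand; what a row does not reach is not made up. Full scale, the value 1, is 0.02 m for a shift and 4 degrees for a turn. A row lasts 1/10 s, in which the tool goes at most 50 mm and 8.59 degrees, less where a joint would pass 70% of its speed; a pose out of reach is approached as far as the arm can. A call with a number of a shift or a turn outside -1 to 1 is refused whole. A call with a gripper value outside its range is refused whole. "gripper" is the closure, from -1 (fully open) to 1 (shut), set as the call begins (left out, the last holds). The fingers move at their own pace and stop on an object; "newtons" is the grip in N (left out, the last holds). Time passes only in rows, so rows that do not move let the fingers close. It gives the time, the measured TCP pose, the force and the opening at its end, in the units of the state.
- robot.sense(): the state, without advancing time (a new reading comes with each control period).
- robot.camera(name): name is "scene" or "side" or "wrist"; returns the picture (400x640x3 uint8, red, green, blue); there is no depth.
- robot.get_calibration(name): a dict with "fx", "fy", "cx", "cy" (pixels), "distortion" ([k1, k2, p1, p2, k3] as OpenCV has them; the pictures are not rectified), "cam_to_world" (4x4, takes a point from camera to world coordinates); the wrist camera has in their place "hand_eye" (4x4, takes a point from camera to tool coordinates, whose origin is the TCP and whose axes are the flange's). Camera axes: x right, y down, z forward; pixel columns grow to the right and rows downward; lengths in mm; the calibration is good to about 2 mm. A picture is of the moment at which its call begins: read the wrist's pose just before it. get_calibration takes no time and is no camera call.
- robot.finish_job(): hands the job in, once; it reports no verdict.
The state is a dict: "clock": time; "joint_positions": joint angles; "qvel": joint speeds; "joint_torque": joint torques, N m; "eef_pos": TCP position; "eef_rot": TCP orientation; "ft_force": force on the tool from outside, world axes, zero at the start; "wrist_torque": the same for the moment, N m; "grip_width": finger opening in mm.
Only numpy, scipy, OpenCV 4.12 (cv2) and the standard library are available. Lean on these libraries where they do the work, as an engineer would, in place of code of your own. Each camera call takes 0.05 s, during which the arm holds its last target. There are 200 camera calls.

### The job

The kitchen is about to serve sandwiches. On the condiment case, slide the clear door that covers the yellow-lidded mustard jar all the way across to the other door's side, then lift the mustard out and set it down gently, upright, in the blue tray. Leave that compartment open for refilling, and leave the other door shut and the green-lidded relish jar where it stands.

Things in the scene. Friction and masses are not known exactly. Their poses are not given: they have to be found in the camera images.
- case: Aluminium condiment case fixed to the table, 260 deep (x) x 460 long (y) x 134 mm high; origin: centre of its underside, x away from the robot, y along it to the robot's left. Walls 10 mm, inner floor at 12 mm; a divider at y = 0 (up to 110 mm) makes two compartments. Two clear doors on top, each 225 mm long; slid fully, a door bares y from 35 to 220 mm on its side, 240 mm wide in x.
- door_blue_handle (a point): Blue bar on the outer end of the upper door (over the +y half, top face at 134 mm): 90 long along case x, 14 mm thick in y, top 178 mm above the table. Point: its middle, 163 mm up. In the case frame y is +205 mm shut (starts up to 20 mm ajar), +20 mm fully open at the stop, over the orange door. The door needs about 1.5 N, stays where left, 0.5 kg.
- door_orange_handle (a point): Orange bar on the outer end of the lower door (over the -y half, top face at 126 mm): 90 long along case x, 14 mm thick in y, top 178 mm above the table. Point: its middle, 163 mm up. In the case frame y is -205 mm shut (starts up to 20 mm ajar), -20 mm fully open at the stop, under the blue door, 8 mm off its edge. Needs about 1.5 N, stays where left, 0.5 kg.
- mustard: Yellow mustard jar with paper label and yellow lid, 54 mm diameter, 100 mm high, about 0.25 kg; origin at its centre, half-way up, z up. It stands on the inner floor of either compartment (lid top 112 mm above the table), 110 to 142 mm from the case's centre along its y, within 32 mm of its centre line.
- relish: Relish jar: green jar of the same shape and size with a green lid, in the other compartment; origin at its centre, half-way up. To be left alone.
- tray: Shallow blue tray, fixed to the table, 180 x 180 mm, rim 18 mm high and 5 mm thick, inner floor 5 mm above the table; origin at the centre of its underside, z up.

How it is judged (in metres and radians):
On the way:
1. the door over the mustard jar is slid across (at least 150 of its 185 mm) with the jar still standing in its compartment (height (world z) of mustard below 0.08 m and ((y of mustard in the frame of case above 0.03 m and y of door_blue_handle in the frame of case below 0.055 m) or (y of mustard in the frame of case below -0.03 m and y of door_orange_handle in the frame of case above -0.055 m))), for 0.2 s.
At the end, for the whole second after the job is handed in: The mustard jar stands upright (within 8 degrees) and at rest on the floor of the blue tray, inside its rim; the door of its former compartment is still open by at least 150 mm; the other door is shut (at most 40 mm ajar) and the relish jar stands within 30 mm of where it was (x of mustard in the frame of tray between -0.062 and 0.062 m and y of mustard in the frame of tray between -0.062 and 0.062 m and z of mustard in the frame of tray between 0.045 and 0.065 m and angle between each of mustard, relish's own z axis and vertical below 0.15 rad and linear speed of mustard below 0.02 m/s and ((y of relish in the frame of case below 0 m and y of door_blue_handle in the frame of case below 0.055 m and y of door_orange_handle in the frame of case below -0.165 m) or (y of relish in the frame of case above 0 m and y of door_orange_handle in the frame of case above -0.055 m and y of door_blue_handle in the frame of case above 0.165 m)) and distance of relish from where it was at the start of the episode below 0.03 m); the robot touches nothing.
It fails at once if the door over the relish jar slid open by more than 60 mm ((y of relish in the frame of case above 0 m and y of door_blue_handle in the frame of case below 0.145 m) or (y of relish in the frame of case below 0 m and y of door_orange_handle in the frame of case above -0.145 m)).
It fails at once if the relish jar tipped or taken out (angle between relish's own z axis and vertical above 0.5 rad or height (world z) of relish above 0.09 m).
It fails at once if the mustard jar dropped from more than about 30 mm (linear speed of mustard above 0.8 m/s and contact force between the fingers and mustard below 0.1 N).
It also fails if it takes over 61 s, if anything falls off the work surface, if the arm or the gripper's body presses on something with over 40 N, if the wrist force passes 120 N, or if a joint passes its speed limit or range.

## Working session

There is one attempt and no reset: what is moved stays moved. The work goes in short steps, Python scripts to look and compute and a tool call to move; the robot and the scene stay as the last step left them, time stands still between calls to the robot, and variables do not carry over. Pictures are saved under pics/ and viewed, about 8 in all and at most 12, crops included, and the job is handed in when it is done.

Besides the shell and the picture viewer there is one more tool, called after "Call:" as a command line: name --argument value ..., lists and objects as JSON in quotes. drive_tool: Moves the arm, as the interface text tells. Its arguments: {"type":"object","properties":{"translation":{"type":"array"},"turn":{"type":"array"},"gripper":{"type":"number"},"newtons":{"type":"number"}},"required":["translation","turn"]}

```bash
mkdir -p pics; python3 - <<'E'
from bench import robot
import cv2,numpy as np
s=robot.sense();print(s)
a=robot.camera("scene");b=robot.camera("side")
cv2.imwrite("pics/scene0.png",a[:,:,::-1]);cv2.imwrite("pics/side0.png",b[:,:,::-1])
for n in("scene","side","wrist"):
  c=robot.get_calibration(n);print(n,{k:np.round(v,4).tolist() for k,v in c.items()})
E
```

```text
{'clock': 0.0, 'joint_positions': array([-1.234698  ,  0.60011553, -0.0024963 ,  1.6001124 ,  0.00181578,
        0.94291937, -0.079778  ]), 'qvel': array([-7.66202517e-04, -6.57831176e-04,  5.98554221e-04, -9.56838972e-04,
        8.73279141e-04,  1.77663885e-03,  2.20425043e-05]), 'joint_torque': array([ 9.55526375e-04, -7.76453090e+01,  1.56539686e+00, -2.58001399e+01,
        1.23689885e-02,  9.28950700e-03, -1.55344486e-05]), 'eef_pos': array([290.71001669, 663.65433314, 230.43081967]), 'eef_rot': array([-6.92102096e-05,  2.04911806e-01,  9.78780133e-01, -7.73689641e-04]), 'ft_force': array([-0.58459144, -0.55817767,  0.08033467]), 'wrist_torque': array([-0.0211691 , -0.05899588,  0.02422648]), 'grip_width': 85.52229825123338}
scene {'fx': 371.7826, 'fy': 371.7826, 'cx': 321.3941, 'cy': 203.338, 'distortion': [-0.0825, 0.0, 0.0, 0.0, 0.0], 'cam_to_world': [[-0.046, 0.8208, -0.5693, 1032.6524], [0.9989, 0.0403, -0.0225, 29.2687], [0.0045, -0.5698, -0.8218, 850.8843], [0.0, 0.0, 0.0, 1.0]]}
side {'fx': 366.0437, 'fy': 366.0437, 'cx': 323.2865, 'cy': 200.944, 'distortion': [-0.0744, 0.0, 0.0, 0.0, 0.0], 'cam_to_world': [[0.9734, -0.1229, 0.1933, 401.247], [-0.2288, -0.4813, 0.8462, -618.4282], [-0.0109, -0.8679, -0.4966, 514.9309], [0.0, 0.0, 0.0, 1.0]]}
wrist {'fx': 288.5043, 'fy': 288.5043, 'cx': 321.7236, 'cy': 200.7387, 'distortion': [-0.0199, 0.0, 0.0, 0.0, 0.0], 'hand_eye': [[-0.0004, -0.9557, -0.2943, 74.2202], [1.0, -0.0004, -0.0001, -0.108], [0.0, -0.2943, 0.9557, -143.1493], [0.0, 0.0, 0.0, 1.0]]}
```

View pics/scene0.png

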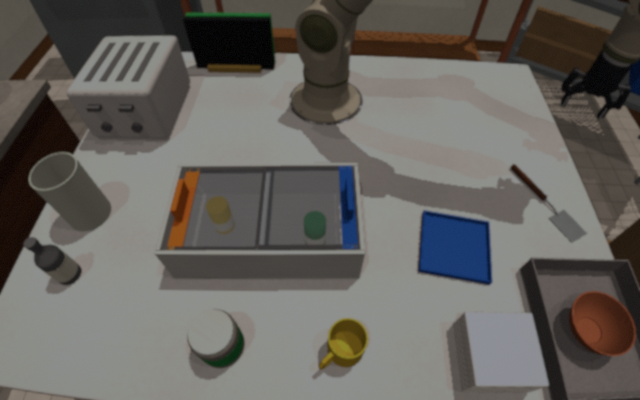

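View pics/side0.png

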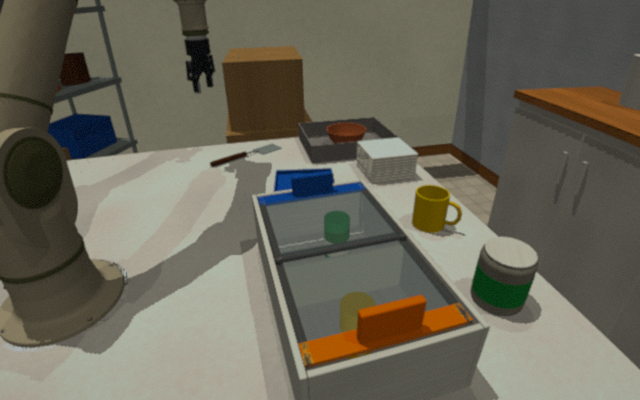

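The scene view shows the mustard's yellow lid at about (219,208) under the orange door (-y half). The green relish lid is at (315,224) and the tray is centred at (455,247). The side view agrees, with the orange handle at about (391,320).

```bash
cat > h.py <<'E'
from bench import robot
import cv2,numpy as np
from scipy.spatial.transform import Rotation as R
def ray(n,px,T=None):
    c=robot.get_calibration(n);K=np.array([[c['fx'],0,c['cx']],[0,c['fy'],c['cy']],[0,0,1]])
    u=cv2.undistortPoints(np.array([[px]],float),K,np.array(c['distortion']))[0,0]
    T=np.array(c['cam_to_world']) if T is None else T
    return T[:3,3],T[:3,:3]@np.array([u[0],u[1],1])
def plane(n,px,z,T=None):
    o,d=ray(n,px,T);return o+d*(z-o[2])/d[2]
def two(r1,r2):
    (a,d),(b,e)=r1,r2;s=np.linalg.lstsq(np.c_[d,-e],b-a,rcond=None)[0]
    p,q=a+s[0]*d,b+s[1]*e;return (p+q)/2,np.linalg.norm(p-q)
def tw(s):
    w,x,y,z=s['eef_rot'];T=np.eye(4);T[:3,:3]=R.from_quat([x,y,z,w]).as_matrix();T[:3,3]=s['eef_pos']
    return T@np.array(robot.get_calibration('wrist')['hand_eye'])
def blobs(img,lo,hi,amin=60):
    m=cv2.inRange(cv2.cvtColor(img,cv2.COLOR_RGB2HSV),lo,hi)
    cs=cv2.findContours(m,cv2.RETR_EXTERNAL,cv2.CHAIN_APPROX_NONE)[0]
    return sorted([c for c in cs if cv2.contourArea(c)>amin],key=cv2.contourArea,reverse=True)
E
python3 - <<'E'
from h import *
im={n:cv2.imread(f"pics/{n}0.png")[:,:,::-1].copy() for n in("scene","side")}
for n in im:
  for nm,lo,hi in(("yel",(20,70,50),(32,255,255)),("ora",(5,170,80),(18,255,255)),("blu",(105,150,40),(125,255,255)),("grn",(60,80,30),(90,255,255))):
    for c in blobs(im[n],lo,hi)[:3]: print(n,nm,cv2.contourArea(c),cv2.boundingRect(c),cv2.approxPolyDP(c,3,True)[:,0].tolist())
print("rim z134")
P=[plane("scene",p,134) for p in((181,167),(358,165),(363,252),(162,255))]
for p in P:print(p.round())
print([round(np.linalg.norm(P[i]-P[(i+1)%4])) for i in range(4)])
print("lid",plane("scene",(219,203),112),two(ray("scene",(219,203)),ray("side",(357,299))))
E
python3 -c "
import cv2,numpy as np
a=cv2.imread('pics/scene0.png')[150:280,150:500];b=cv2.imread('pics/side0.png')[160:400,250:500]
a=cv2.resize(a,None,fx=2.2,fy=2.2);b=cv2.resize(b,(int(250*1.25),300))
c=np.zeros((590,770,3),np.uint8);c[:286,:770]=a;c[290:590,:312]=b
cv2.imwrite('pics/crop0.png',c)"
```

```text
scene yel 1623.5 (319, 318, 50, 52) [[359, 321], [343, 318], [331, 326], [328, 352], [319, 364], [321, 369], [331, 361], [345, 367], [360, 358], [368, 339]]
scene yel 484.0 (206, 196, 25, 28) [[216, 196], [207, 202], [206, 208], [214, 222], [222, 223], [230, 212], [226, 200]]
scene ora 881.0 (168, 172, 31, 75) [[198, 172], [187, 172], [179, 180], [172, 212], [177, 209], [182, 187], [188, 192], [181, 219], [174, 220], [169, 246], [182, 244]]
scene ora 830.5 (574, 295, 42, 59) [[583, 295], [574, 306], [579, 307], [574, 308], [591, 320], [598, 318], [601, 321], [595, 322], [601, 330], [599, 335], [602, 334], [593, 347], [586, 343], [594, 349], [597, 344], [599, 352], [607, 353], [615, 336], [613, 325], [605, 320], [609, 318], [591, 300], [582, 300]]
scene blu 3968.5 (420, 212, 71, 71) [[424, 212], [420, 270], [489, 282], [487, 223]]
scene blu 962.0 (339, 167, 18, 81) [[339, 167], [343, 246], [352, 247], [356, 243], [350, 167]]
scene blu 92.5 (631, 76, 9, 19) [[639, 76], [631, 86], [631, 91], [639, 94]]
scene grn 341.0 (186, 11, 85, 9) [[186, 14], [270, 19], [267, 13]]
scene grn 323.0 (3
[... 5228 characters left out ...]
, 156], [116, 140], [109, 117], [74, 114], [50, 124]]
side blu 1711.0 (258, 170, 107, 35) [[258, 199], [260, 204], [364, 188], [358, 183], [333, 187], [330, 170], [279, 171], [275, 189], [291, 187], [293, 191]]
side grn 1230.0 (473, 264, 59, 45) [[478, 264], [473, 281], [478, 296], [507, 308], [524, 301], [531, 281], [519, 286], [504, 284], [484, 274]]
side grn 620.0 (325, 211, 24, 32) [[342, 212], [325, 216], [325, 236], [332, 242], [347, 238], [348, 216]]
rim z134
[ 441. -353.  134.]
[413.  97. 134.]
[659. 105. 134.]
[ 689. -330.  134.]
[450, 246, 436, 249]
lid [ 531.98954836 -239.71627846  112.        ] (array([ 536.59581132, -238.69811481,  116.72272409]), np.float64(2.9415337653299876))
```

View pics/crop0.png

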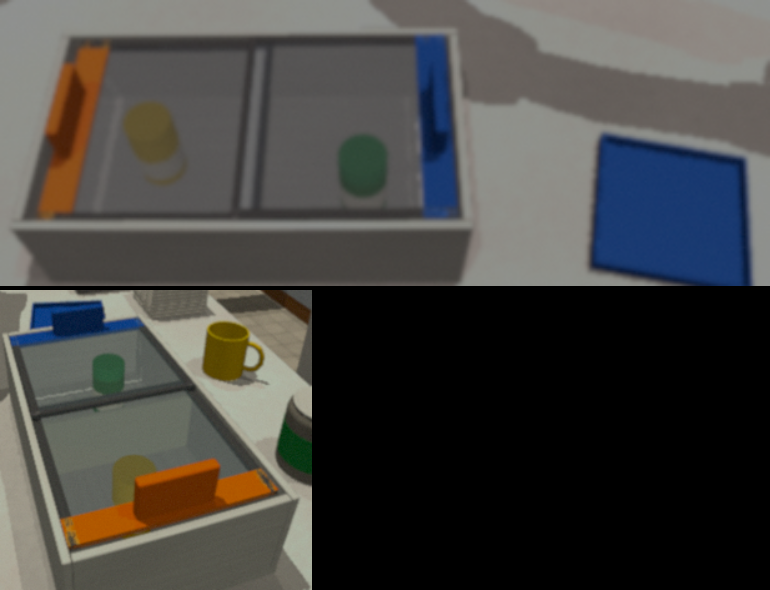

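Crop: scene rim corners at about (181,167), (358,164), (364.5,253) and (156,254). The orange handle top centre is at about (178,195) in scene and (391,301) in side.

```bash
python3 - <<'E'
from h import *
S=[(181,167),(358,163.6),(364.5,252.7),(156,253.6)];D=[(303,375),(255,196),(364,182),(488,324)]
P=[]
for a,b in zip(S,D):
  p,e=two(ray("scene",a),ray("side",b));P.append(plane("scene",a,134));print(p.round(),round(e,1),P[-1].round(),plane("side",b,134).round())
print([round(np.linalg.norm(P[i]-P[(i+1)%4])) for i in range(4)])
P=np.array(P);c=P.mean(0);ey=P[1]+P[2]-P[0]-P[3];yaw=np.arctan2(-ey[0],ey[1]);print("case",c,"yaw",np.degrees(yaw))
Rm=np.array([[np.cos(yaw),-np.sin(yaw)],[np.sin(yaw),np.cos(yaw)]])
loc=lambda p:(Rm.T@(p-c)[:2]).round()
for nm,a,b,z in(("handle",(178.2,195.5),(391,302.4),178),("lid",(217.5,203),(357,298),112),("bluehandle",(347.5,193),(312,170.5),178),("relish",(315,218),(336,214.5),112)):
  p,e=two(ray("scene",a),ray("side",b));q=plane("scene",a,z);print(nm,p.round(1),round(e,1),q.round(1),"case:",loc(p),loc(q))
T=[plane("scene",p,18) for p in((424,212),(420,270),(489,282),(489,223))]
print("tray",np.round(T),np.mean(T,0).round(),[round(np.linalg.norm(T[i]-T[(i+1)%4])) for i in range(4)])
E
```

```text
[ 435. -355.  128.] 2.2 [ 441. -353.  134.] [ 434. -358.  134.]
[410.  96. 132.] 5.0 [409.  97. 134.] [411.  88. 134.]
[662. 107. 129.] 7.6 [661. 108. 134.] [660.  93. 134.]
[ 687. -344.  134.] 0.8 [ 687. -344.  134.] [ 687. -345.  134.]
[451, 252, 453, 246]
case [ 549.31904286 -122.84250157  134.        ] yaw 3.6982061120368486
handle [ 558.  -313.6  175.8] 2.9 [ 560.8 -313.3  178. ] case: [  -4. -191.] [  -1. -191.]
lid [ 537.2 -240.6  119.5] 0.0 [ 532.2 -243.4  112. ] case: [ -20. -117.] [ -25. -119.]
bluehandle [537.5  69.1 186. ] 6.7 [535.4  68.1 178. ] case: [  1. 192.] [ -2. 191.]
relish [567.9  -3.9 118.7] 0.3 [563.5  -4.1 112. ] case: [ 26. 118.] [ 22. 118.]
tray [[471. 285.  18.]
 [642. 257.  18.]
 [668. 424.  18.]
 [498. 458.  18.]] [570. 356.  18.] [174, 169, 174, 176]
```

Call:
drive_tool --translation '[[-0.5,-1,0],[-0.5,-1,0],[-0.5,-1,0],[-0.5,-1,0],[-0.5,-1,0]]' --turn '[[0,0,-1],[0,0,-1],[0,0,-1],[0,0,-1],[0,0,-1]]' --gripper 1 --newtons 30

```text
clock: 0.6
eef_pos: [311.7, 553.8, 230.9]
eef_rot: [-0.0, 0.03, 1.0, -0.0]
ft_force: [1.1, 0.4, 0.0]
grip_width: 12.1
```

Call:
drive_tool --translation '[[-0.5,-1,0],[-0.5,-1,0],[-0.5,-1,0],[-0.5,-1,0],[-0.5,-1,0]]' --turn '[[0,0,-1],[0,0,-0.8],[0,0,0],[0,0,0],[0,0,0]]'

```text
clock: 1.1
eef_pos: [364.7, 455.2, 231.0]
eef_rot: [-0.0, -0.031, 1.0, -0.0]
ft_force: [0.4, 0.2, 0.4]
grip_width: 0.1
```

Call:
drive_tool --translation '[[-0.5,-1,0],[-0.5,-1,0],[-0.5,-1,0],[-0.5,-1,0],[-0.5,-1,0]]' --turn '[[0,0,0],[0,0,0],[0,0,0],[0,0,0],[0,0,0]]'

```text
clock: 1.6
eef_pos: [420.7, 358.6, 231.1]
eef_rot: [-0.0, -0.031, 1.0, -0.0]
ft_force: [0.9, -0.4, -0.1]
grip_width: 0.0
```

Call:
drive_tool --translation '[[-0.5,-1,0],[-0.5,-1,0],[-0.5,-1,0],[-0.5,-1,0],[-0.5,-1,0]]' --turn '[[0,0,0],[0,0,0],[0,0,0],[0,0,0],[0,0,0]]'

```text
clock: 2.1
eef_pos: [476.9, 261.9, 231.1]
eef_rot: [-0.0, -0.031, 1.0, -0.0]
ft_force: [0.4, -0.5, 0.7]
grip_width: 0.3
```

Call:
drive_tool --translation '[[-0.3,-1,0],[-0.3,-1,0],[-0.3,-1,0],[-0.3,-1,0],[-0.3,-1,0]]' --turn '[[0,0,0],[0,0,0],[0,0,0],[0,0,0],[0,0,0]]'

```text
clock: 2.6
eef_pos: [512.8, 164.0, 231.1]
eef_rot: [-0.0, -0.031, 1.0, -0.0]
ft_force: [0.7, 0.7, 0.3]
grip_width: -0.2
```

Call:
drive_tool --translation '[[-0.1,-1,0],[-0.1,-1,0],[-0.1,-1,0],[-0.1,-1,0],[-0.1,-1,0]]' --turn '[[0,0,0],[0,0,0],[0,0,0],[0,0,0],[0,0,0]]'

```text
clock: 3.1
eef_pos: [528.8, 64.8, 231.1]
eef_rot: [-0.0, -0.031, 1.0, -0.0]
ft_force: [1.1, -0.9, -0.1]
grip_width: 0.2
```

Call:
drive_tool --translation '[[-0.1,-1,0],[-0.1,-1,0],[-0.1,-1,0],[-0.1,-1,0],[-0.1,-1,0]]' --turn '[[0,0,0],[0,0,0],[0,0,0],[0,0,0],[0,0,0]]'

```text
clock: 3.6
eef_pos: [545.0, -34.3, 231.1]
eef_rot: [-0.0, -0.031, 1.0, -0.0]
ft_force: [1.0, -0.4, 0.0]
grip_width: -0.1
```

Call:
drive_tool --translation '[[0,-1,0],[0,-1,0],[0,-1,0],[0,-1,0],[0,-1,0]]' --turn '[[0,0,0],[0,0,0],[0,0,0],[0,0,0],[0,0,0]]'

```text
clock: 4.1
eef_pos: [551.0, -134.1, 231.0]
eef_rot: [-0.0, -0.031, 1.0, 0.0]
ft_force: [0.1, 0.8, 0.3]
grip_width: -0.1
```

Call:
drive_tool --translation '[[0,-1,0],[0,-1,0],[0,-1,0],[0,-1,0],[0,-1,0]]' --turn '[[0,0,0],[0,0,0],[0,0,0],[0,0,0],[0,0,0]]'

```text
clock: 4.6
eef_pos: [557.2, -233.9, 231.0]
eef_rot: [-0.0, -0.031, 1.0, 0.0]
ft_force: [-0.2, -0.3, 1.1]
grip_width: -0.0
```

Call:
drive_tool --translation '[[0,-1,0],[0,-1,0],[0,-1,0],[0,-1,0],[0,-1,0]]' --turn '[[0,0,0],[0,0,0],[0,0,0],[0,0,0],[0,0,0]]'

```text
clock: 5.1
eef_pos: [563.7, -334.2, 231.2]
eef_rot: [-0.0, -0.031, 1.0, 0.0]
ft_force: [-0.2, 0.3, 0.3]
grip_width: -0.3
```

Call:
drive_tool --translation '[[0,-1,0],[0,0,0]]' --turn '[[0,0,0],[0,0,0]]'

```text
clock: 5.3
eef_pos: [564.3, -356.9, 231.1]
eef_rot: [-0.0, -0.029, 1.0, -0.001]
ft_force: [-0.2, 0.2, 0.2]
grip_width: -0.1
```

```bash
python3 - <<'E'
from h import *
s=robot.sense();w=robot.camera("wrist");np.savez("w1",T=tw(s));cv2.imwrite("pics/w1.png",w[:,:,::-1])
print(s['eef_pos'],s['joint_positions'].round(2))
for c in blobs(w,(5,170,60),(18,255,255))[:2]: print(cv2.contourArea(c),cv2.approxPolyDP(c,4,True)[:,0].tolist())
E
```

```text
[ 564.25303521 -356.92212872  231.0781708 ] [ 0.51  0.53 -0.05  1.74  0.03  0.87  2.08]
5113.5 [[361, 55], [353, 61], [352, 57], [350, 143], [355, 147], [349, 156], [347, 248], [357, 246], [364, 263], [370, 152], [386, 153], [367, 139], [389, 121], [393, 62]]
```

View pics/w1.png

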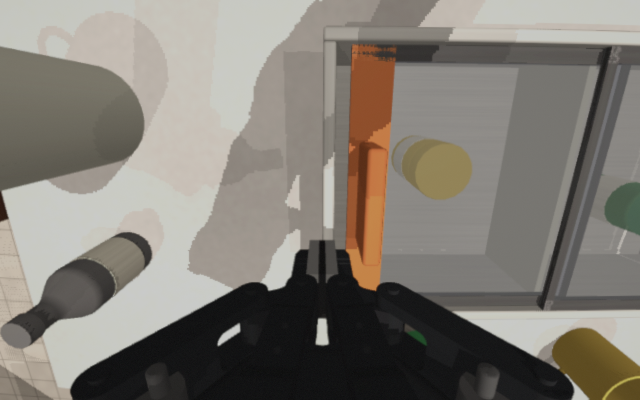

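The wrist view shows the orange handle's top face at about (363..386, 148..265). The fingertip at about (320,245) is to its left, and the yellow lid is centred at about (442,170).

```bash
python3 - <<'E'
from h import *
T=np.load("w1.npz")['T'];w=cv2.imread("pics/w1.png")[:,:,::-1].copy()
for p in((368,149),(386,151),(363,263),(382,263)):print("handle top",p,plane("wrist",p,178,T).round(1))
for n in((375,206),):
  print(two(ray("wrist",n,T),ray("scene",(178.2,195.5))),two(ray("wrist",n,T),ray("side",(391,302.4))))
for c in blobs(w,(20,60,60),(32,255,255))[:3]:print(cv2.contourArea(c),cv2.boundingRect(c),cv2.minEnclosingCircle(c))
for p in((442,170),):
  print("lid",plane("wrist",p,112,T),two(ray("wrist",p,T),ray("scene",(217.5,203))),two(ray("wrist",p,T),ray("side",(357,298))))
print("rim corner",plane("wrist",(324,28),134,T))
E
```

```text
handle top (368, 149) [ 512.  -329.3  178. ]
handle top (386, 151) [ 512.7 -316.9  178. ]
handle top (363, 263) [ 598.1 -324.   178. ]
handle top (382, 263) [ 597.3 -309.5  178. ]
(array([ 554.73692124, -317.96608292,  169.1120521 ]), np.float64(0.4380372003971757)) (array([ 550.77951312, -321.97941749,  186.38616954]), np.float64(2.6676736431872645))
4316.5 (552, 328, 88, 72) ((596.2213134765625, 371.6475524902344), 50.77580642700195)
3160.0 (402, 139, 70, 61) ((436.5, 166.5), 35.107078552246094)
lid [ 534.48763433 -248.11854364  112.        ] (array([ 533.1574519 , -245.52285596,  110.52964585]), np.float64(4.923517983132161)) (array([ 529.90916715, -260.3729363 ,  140.21316167]), np.float64(0.41708752415189765))
rim corner [ 430.20158347 -363.67557829  134.        ]
```

Call:
drive_tool --translation '[[0.4,0,1],[0,0,1],[0,0,1],[0,0,1],[0,0,0]]' --turn '[[0,0,0],[0,0,0],[0,0,0],[0,0,0],[0,0,0]]'

```text
clock: 5.85
eef_pos: [555.9, -351.7, 148.8]
eef_rot: [-0.002, -0.032, 0.999, 0.001]
ft_force: [0.3, 0.9, -1.1]
grip_width: -0.3
```

Call:
drive_tool --translation '[[0,0.5,0],[0,0.5,0],[0,0.5,0],[0,0.5,0],[0,0.5,0]]' --turn '[[0,0,0],[0,0,0],[0,0,0],[0,0,0],[0,0,0]]'

```text
clock: 6.35
eef_pos: [554.4, -302.6, 152.2]
eef_rot: [0.001, -0.031, 1.0, -0.0]
ft_force: [0.6, -2.4, 1.1]
grip_width: -0.3
```

Call:
drive_tool --translation '[[0,0.6,0],[0,0.6,0],[0,0.6,0],[0,0.6,0],[0,0.6,0]]' --turn '[[0,0,0],[0,0,0],[0,0,0],[0,0,0],[0,0,0]]'

```text
clock: 6.85
eef_pos: [550.1, -242.5, 151.3]
eef_rot: [0.0, -0.031, 1.0, 0.0]
ft_force: [2.4, -2.5, 0.5]
grip_width: -0.1
```

Call:
drive_tool --translation '[[0,0.6,0],[0,0.6,0],[0,0.6,0],[0,0.6,0],[0,0.3,0]]' --turn '[[0,0,0],[0,0,0],[0,0,0],[0,0,0],[0,0,0]]'

```text
clock: 7.35
eef_pos: [546.6, -187.9, 151.2]
eef_rot: [-0.0, -0.032, 1.0, 0.0]
ft_force: [0.8, -2.4, 0.4]
grip_width: 0.0
```

Call:
drive_tool --translation '[[0,0.3,0],[0,0.3,0],[0,0.2,0],[0,0.1,0]]' --turn '[[0,0,0],[0,0,0],[0,0,0],[0,0,0]]'

```text
clock: 7.75
eef_pos: [545.5, -171.4, 151.3]
eef_rot: [-0.0, -0.031, 1.0, 0.0]
ft_force: [1.5, -1.7, -0.4]
grip_width: 0.1
```

Call:
drive_tool --translation '[[0,0.2,0],[0,0.2,0],[0,0.1,0],[0,0,0]]' --turn '[[0,0,0],[0,0,0],[0,0,0],[0,0,0]]'

```text
clock: 8.15
eef_pos: [545.3, -167.8, 151.4]
eef_rot: [0.001, -0.028, 1.0, -0.003]
ft_force: [3.4, -20.9, -5.3]
grip_width: -0.2
```

Call:
drive_tool --translation '[[0,-0.5,0],[0,-0.5,-0.5],[0.2,-1,-1],[0.2,-1,-1],[0.2,-1,-1]]' --turn '[[0,0,0],[0,0,0],[0,0,0],[0,0,0],[0,0,0]]'

```text
clock: 8.65
eef_pos: [537.6, -242.6, 222.7]
eef_rot: [-0.0, -0.031, 1.0, 0.0]
ft_force: [1.2, -0.9, 0.2]
grip_width: -0.0
```

Call:
drive_tool --translation '[[0.2,0,-1],[0,0,-0.5],[0,0,0]]' --turn '[[0,0,0],[0,0,0],[0,0,0]]' --gripper -1

```text
clock: 8.95
eef_pos: [534.6, -242.2, 252.9]
eef_rot: [0.001, -0.031, 1.0, -0.0]
ft_force: [-0.3, 1.0, -0.0]
grip_width: 43.2
```

```bash
python3 - <<'E'
from h import *
s=robot.sense();w=robot.camera("wrist");np.savez("w2",T=tw(s));cv2.imwrite("pics/w2.png",w[:,:,::-1])
print(s['eef_pos'],s['eef_rot'].round(3))
T=tw(s)
for c in blobs(w,(18,60,60),(34,255,255))[:3]:
  print(cv2.contourArea(c),cv2.boundingRect(c),cv2.minEnclosingCircle(c))
E
```

```text
[ 534.63065426 -242.23459998  252.92616975] [ 0.001 -0.031  1.    -0.   ]
2291.5 (292, 157, 53, 57) ((317.7964782714844, 185.02261352539062), 28.701154708862305)
```

View pics/w2.png

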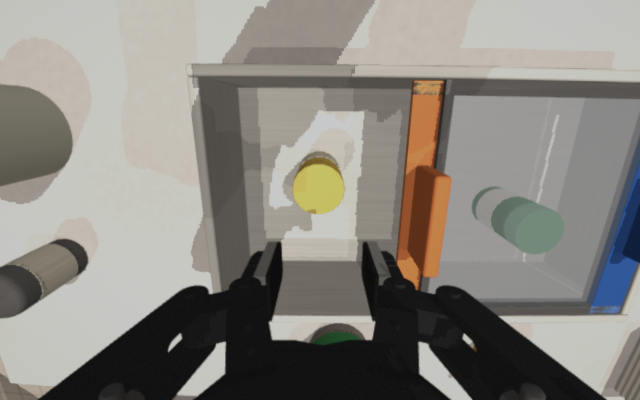

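The orange door is fully across and the mustard compartment is open. The lid circle is centred at about (318.5,188.5), about 51 px wide.

```bash
python3 - <<'E'
from h import *
T=np.load("w2.npz")['T'];T1=np.load("w1.npz")['T']
print(plane("wrist",(318.5,188.5),112,T),np.linalg.norm(plane("wrist",(293,188.5),112,T)-plane("wrist",(344,188.5),112,T)))
print(two(ray("wrist",(318.5,188.5),T),ray("wrist",(442,170),T1)),two(ray("wrist",(318.5,188.5),T),ray("scene",(217.5,203))))
print("rim",plane("wrist",(189,70),134,T))
Rt=T[:3,:3]@np.array(robot.get_calibration('wrist')['hand_eye'])[:3,:3].T
p=plane("wrist",(318.5,188.5),112,T);print("tool shift/20mm",Rt.T@(p-robot.sense()['eef_pos'])/20)
E
```

```text
[ 535.29212679 -246.07450356  112.        ] 51.87625000204422
(array([ 535.75917882, -246.18392266,  107.96302455]), np.float64(1.1912440409446934)) (array([ 534.05990089, -244.40872361,  113.97888702]), np.float64(3.6184553241518387))
rim [ 433.47596806 -360.76633234  134.        ]
tool shift/20mm [-0.01942046 -0.20944703  6.9889986 ]
```

Call:
drive_tool --translation '[[0,-0.2,1],[0,0,1],[0,0,1],[0,0,1],[0,0,1]]' --turn '[[0,0,0],[0,0,0],[0,0,0],[0,0,0],[0,0,0]]' --gripper -1

```text
clock: 9.5
eef_pos: [533.9, -245.4, 149.3]
eef_rot: [-0.001, -0.032, 0.999, 0.001]
ft_force: [0.1, 0.2, -0.5]
grip_width: 85.1
```

Call:
drive_tool --translation '[[0,0,1],[0,0,1],[0,0,1],[0,0,0.9],[0,0,0.5]]' --turn '[[0,0,0],[0,0,0],[0,0,0],[0,0,0],[0,0,0]]'

```text
clock: 10.0
eef_pos: [533.3, -245.2, 60.9]
eef_rot: [-0.002, -0.032, 0.999, 0.001]
ft_force: [-0.2, 0.3, 0.2]
grip_width: 84.9
```

Call:
drive_tool --translation '[[0,0,0],[0,0,0],[0,0,0],[0,0,0],[0,0,0]]' --turn '[[0,0,0],[0,0,0],[0,0,0],[0,0,0],[0,0,0]]' --gripper 1 --newtons 35

```text
clock: 10.5
eef_pos: [534.3, -246.6, 63.8]
eef_rot: [0.0, -0.031, 1.0, -0.0]
ft_force: [-0.3, 0.4, 0.2]
grip_width: 53.4
```

Call:
drive_tool --translation '[[0,0,-0.4],[0,0,-0.8],[0,0,-1],[0,0,-1],[0,0,-1]]' --turn '[[0,0,0],[0,0,0],[0,0,0],[0,0,0],[0,0,0]]'

```text
clock: 11.0
eef_pos: [534.1, -246.5, 148.7]
eef_rot: [0.0, -0.031, 1.0, -0.0]
ft_force: [0.0, -0.4, -2.2]
grip_width: 53.3
```

Call:
drive_tool --translation '[[0,0,-1],[0,0,-1],[0,0,-1],[0,0,-1],[0,0,-1]]' --turn '[[0,0,0],[0,0,0],[0,0,0],[0,0,0],[0,0,0]]'

```text
clock: 11.5
eef_pos: [533.8, -246.5, 248.8]
eef_rot: [0.0, -0.031, 1.0, -0.0]
ft_force: [-0.2, 0.3, -2.9]
grip_width: 53.2
```

Call:
drive_tool --translation '[[0,0,-0.5],[-0.1,0.5,0],[-0.1,1,0],[-0.1,1,0],[-0.1,1,0]]' --turn '[[0,0,0],[0,0,0],[0,0,0],[0,0,0],[0,0,0]]'

```text
clock: 12.0
eef_pos: [537.2, -174.5, 256.2]
eef_rot: [-0.001, -0.031, 1.0, 0.0]
ft_force: [0.6, 0.5, -4.0]
grip_width: 53.2
```

Call:
drive_tool --translation '[[-0.1,1,0],[-0.1,1,0],[-0.1,1,0],[-0.1,1,0],[-0.1,1,0]]' --turn '[[0,0,0],[0,0,0],[0,0,0],[0,0,0],[0,0,0]]'

```text
clock: 12.5
eef_pos: [540.9, -74.0, 256.2]
eef_rot: [-0.001, -0.031, 1.0, 0.0]
ft_force: [0.4, -0.5, -2.0]
grip_width: 53.5
```

Call:
drive_tool --translation '[[-0.1,1,0],[-0.1,1,0],[-0.1,1,0],[-0.1,1,0],[-0.1,1,0]]' --turn '[[0,0,0],[0,0,0],[0,0,0],[0,0,0],[0,0,0]]'

```text
clock: 13.0
eef_pos: [544.5, 26.3, 256.2]
eef_rot: [-0.001, -0.031, 1.0, 0.0]
ft_force: [0.5, -0.5, -2.7]
grip_width: 53.2
```

Call:
drive_tool --translation '[[-0.1,1,0],[-0.1,1,0],[-0.1,1,0],[-0.1,1,0],[-0.1,1,0]]' --turn '[[0,0,0],[0,0,0],[0,0,0],[0,0,0],[0,0,0]]'

```text
clock: 13.5
eef_pos: [548.2, 126.5, 256.2]
eef_rot: [-0.001, -0.031, 1.0, -0.0]
ft_force: [-0.1, -0.7, -2.6]
grip_width: 53.3
```

Call:
drive_tool --translation '[[-0.15,1,0],[-0.15,1,0],[-0.15,1,0],[-0.15,1,0],[-0.15,1,0]]' --turn '[[0,0,0],[0,0,0],[0,0,0],[0,0,0],[0,0,0]]'

```text
clock: 14.0
eef_pos: [556.9, 227.2, 256.0]
eef_rot: [-0.001, -0.031, 1.0, -0.0]
ft_force: [-1.1, -1.1, -2.9]
grip_width: 53.5
```

Call:
drive_tool --translation '[[-0.2,1,0],[-0.2,1,0],[-0.2,0.5,0],[0,0,0],[0,0,0]]' --turn '[[0,0,0],[0,0,0],[0,0,0],[0,0,0],[0,0,0]]'

```text
clock: 14.5
eef_pos: [566.9, 275.7, 256.9]
eef_rot: [-0.0, -0.031, 1.0, -0.001]
ft_force: [-0.4, -0.7, -3.5]
grip_width: 53.2
```

```bash
python3 - <<'E'
from h import *
s=robot.sense();w=robot.camera("wrist");a=robot.camera("scene");np.savez("w3",T=tw(s));cv2.imwrite("pics/w3.png",w[:,:,::-1]);cv2.imwrite("pics/scene3.png",a[:,:,::-1])
print(s['eef_pos'],s['grip_width'],s['joint_positions'].round(2))
E
```

```text
[566.90056808 275.74015998 256.92456425] 53.18907289798137 [-0.46  0.46 -0.12  1.79  0.07  0.89  1.02]
```

View pics/w3.png

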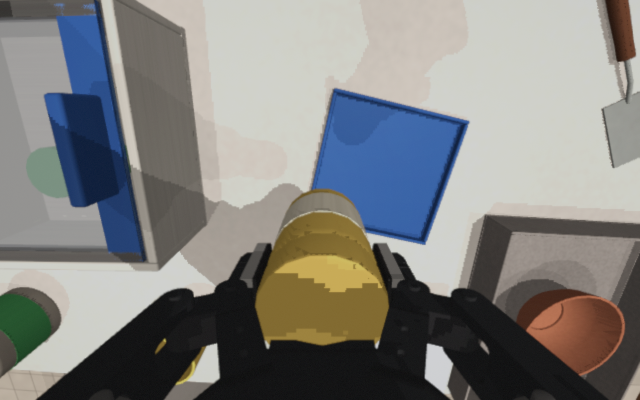

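The jar is held upright in the gripper. Tray rim corners are visible at (334,90), (468,121) and (425,242).

```bash
python3 - <<'E'
from h import *
T=np.load("w3.npz")['T'];P=[plane("wrist",p,18,T) for p in((334,90),(468,121),(425,242))]
print(np.round(P),np.linalg.norm(P[0]-P[1]),np.linalg.norm(P[1]-P[2]));c=(P[0]+P[2])/2;print("centre",c)
for a,b in(((334,90),(424,212)),((468,121),(489,223)),((425,242),(489,282))):print(two(ray("wrist",a,T),ray("scene",b)))
Rt=T[:3,:3]@np.array(robot.get_calibration('wrist')['hand_eye'])[:3,:3].T
print("tool units",Rt.T@(c-robot.sense()['eef_pos'])/20)
E
```

```text
[[465. 284.  18.]
 [492. 459.  18.]
 [663. 431.  18.]] 176.48102598702494 174.02302415946164
centre [564.36016184 357.6054911   18.        ]
(array([465.47856825, 285.54956175,  11.4243756 ]), np.float64(2.8778062604288777))
(array([491.46831013, 463.29146747,   8.32009499]), np.float64(0.015617037764905353))
(array([665.00664553, 429.85193687,  12.52659602]), np.float64(6.730906195139306))
tool units [-0.1270349   4.13873041 11.95592403]
```

Call:
drive_tool --translation '[[-0.1,1,0],[0,1,0],[0,1,0],[0,1,0],[0,0.1,0.5]]' --turn '[[0,0,0],[0,0,0],[0,0,0],[0,0,0],[0,0,0]]'

```text
clock: 15.1
eef_pos: [563.0, 363.8, 248.1]
eef_rot: [0.001, -0.033, 0.999, 0.002]
ft_force: [-0.7, 0.2, -2.3]
grip_width: 53.4
```

Call:
drive_tool --translation '[[0,0,1],[0,0,1],[0,0,1],[0,0,1],[0,0,1]]' --turn '[[0,0,0],[0,0,0],[0,0,0],[0,0,0],[0,0,0]]'

```text
clock: 15.6
eef_pos: [563.6, 358.7, 145.9]
eef_rot: [-0.0, -0.031, 1.0, -0.0]
ft_force: [0.1, 0.7, -2.6]
grip_width: 53.2
```

Call:
drive_tool --translation '[[0,0,1],[0,0,1],[0,0,0.8],[0,0,0.5],[0,0,0.2]]' --turn '[[0,0,0],[0,0,0],[0,0,0],[0,0,0],[0,0,0]]'

```text
clock: 16.1
eef_pos: [563.5, 358.4, 76.1]
eef_rot: [-0.001, -0.031, 1.0, -0.0]
ft_force: [-0.0, 0.0, -2.6]
grip_width: 53.4
```

Call:
drive_tool --translation '[[0,0,0],[0,0,0]]' --turn '[[0,0,0],[0,0,0]]'

```text
clock: 16.3
eef_pos: [564.2, 358.7, 78.0]
eef_rot: [0.0, -0.031, 1.0, 0.0]
ft_force: [0.3, 0.5, -2.9]
grip_width: 53.4
```

Lower slowly to contact, about 20 mm more.

Call:
drive_tool --translation '[[0,0,0.3],[0,0,0.3],[0,0,0.15],[0,0,0.1],[0,0,0]]' --turn '[[0,0,0],[0,0,0],[0,0,0],[0,0,0],[0,0,0]]'

```text
clock: 16.8
eef_pos: [563.7, 358.3, 59.9]
eef_rot: [-0.0, -0.031, 1.0, -0.0]
ft_force: [-0.8, -0.3, -2.8]
grip_width: 53.1
```

Call:
drive_tool --translation '[[0,0,0.07],[0,0,0.07],[0,0,0]]' --turn '[[0,0,0],[0,0,0],[0,0,0]]'

```text
clock: 17.1
eef_pos: [563.8, 358.4, 57.4]
eef_rot: [-0.0, -0.031, 1.0, -0.0]
ft_force: [-1.1, -0.3, -3.0]
grip_width: 53.4
```

Call:
drive_tool --translation '[[0,0,0.05],[0,0,0.05],[0,0,0]]' --turn '[[0,0,0],[0,0,0],[0,0,0]]'

```text
clock: 17.4
eef_pos: [564.0, 358.5, 56.7]
eef_rot: [0.0, -0.031, 1.0, 0.0]
ft_force: [-2.8, -2.3, 8.7]
grip_width: 53.5
```

Contact. Now I release it and rise.

Call:
drive_tool --translation '[[0,0,-0.05],[0,0,0],[0,0,0],[0,0,0],[0,0,0]]' --turn '[[0,0,0],[0,0,0],[0,0,0],[0,0,0],[0,0,0]]' --gripper -1

```text
clock: 17.9
eef_pos: [563.8, 358.4, 56.4]
eef_rot: [-0.0, -0.031, 1.0, -0.0]
ft_force: [-0.9, -0.4, -0.8]
grip_width: 85.0
```

Call:
drive_tool --translation '[[0,0,-0.5],[0,0,-0.8],[0,0,-1],[0,0,-1],[0,0,-1]]' --turn '[[0,0,0],[0,0,0],[0,0,0],[0,0,0],[0,0,0]]'

```text
clock: 18.4
eef_pos: [564.1, 358.6, 144.9]
eef_rot: [0.001, -0.031, 1.0, 0.0]
ft_force: [0.3, 0.2, 0.6]
grip_width: 85.3
```

Call:
drive_tool --translation '[[0,0,-1],[0,0,-1],[1,0,-1],[1,0,-1],[1,0,-1]]' --turn '[[0,0,0],[0,0,0],[0,0,0],[0,0,0],[0,0,0]]'

```text
clock: 18.9
eef_pos: [503.3, 354.6, 244.8]
eef_rot: [0.001, -0.031, 1.0, 0.0]
ft_force: [-0.2, 1.5, -0.3]
grip_width: 85.5
```

Call:
drive_tool --translation '[[1,0,-1],[0,0,0],[0,0,0],[0,0,0]]' --turn '[[0,0,0],[0,0,0],[0,0,0],[0,0,0]]'

```text
clock: 19.3
eef_pos: [484.6, 353.1, 262.4]
eef_rot: [0.0, -0.031, 1.0, -0.0]
ft_force: [-0.4, -0.2, -0.0]
grip_width: 85.3
```

```bash
python3 - <<'E'
from h import *
s=robot.sense();w=robot.camera("wrist");a=robot.camera("scene");np.savez("w4",T=tw(s))
cv2.imwrite("pics/w4.png",np.vstack([w[:300],a[:280]])[:,:,::-1]);print(s['eef_pos'],s['qvel'].round(3),s['grip_width'])
E
```

```text
[484.59293351 353.11481951 262.44910492] [ 0.003  0.016  0.001  0.001 -0.002 -0.001 -0.002] 85.34809152042598
```

View pics/w4.png

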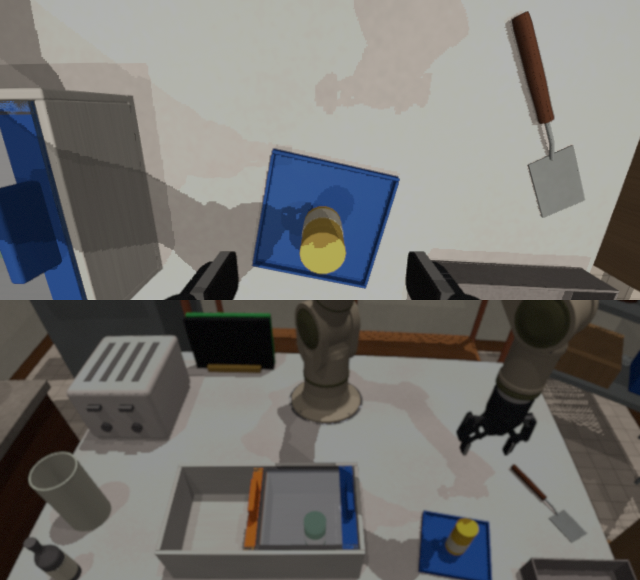

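The jar stands upright in the middle of the tray. The orange door is at its stop, and the blue door and relish (scene (315,224)) look unchanged.

```bash
python3 - <<'E'
from h import *
T=np.load("w4.npz")['T'];print("lid z105",plane("wrist",(322,252),105,T).round(1))
print(robot.finish_job())
E
```

```text
lid z105 [564.6 357.7 105. ]
the job is handed in; nothing more can be done
None
```

The mustard jar is standing upright in the blue tray, and the job was handed in at about 19 s of the 61 s allowed. `finish_job` reports no verdict, so the result rests on my own checks.

- **Door:** I pushed the orange door across by its handle until it hit the stop (about 21 N against the push). The last pictures still show it fully open.
- **Jar:** I gripped the mustard at 53 mm opening and lifted it over the doors. I lowered it until it just touched the tray floor (about 9 N), then released it and backed the arm off.
- **Placement:** The last wrist picture puts the lid at (565, 358) mm. I measured the tray centre at (564, 358), so it is within about 1 mm.
- **Left alone:** The relish jar and the blue door look unchanged in the last scene picture. I checked these by eye and did not re-measure them.

No last check failed. Earlier position estimates differed by up to about 10 mm (lid) and 9 mm (tray corners) between cameras. Two lid-height estimates from the far side camera were out by more (up to 28 mm). I acted on the close wrist-camera readings instead.

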